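Hang the hand mirror on the hall carousel

ROBOT

A 6-joint arm with a two-finger parallel gripper is mounted at the origin on the work surface. World frame = base frame: x ahead of the robot, y to its left, z up, the work surface at z = 0. Lengths are in m, angles in rad, forces in N, time in s.
With the tool pointing down it reaches from about 0.375 to 0.9 m from the base axis. Payload 3.1 kg.
Tool frame: the origin (TCP) lies midway between the tips of the shut fingers; the grasp point (between the pads) lies 19 mm behind it; x points along the fingers, z is the direction in which the jaws open and shut, and the axes are right-handed (so a half turn about x gives the same grasp; the last joint's range is limited). The gripper opens to 87 mm and grips with 3 to 60 N. Pads are 19 mm wide; open, the fingers measure 117 mm over their backs; the gripper's body (75 mm by 190 mm) begins 51 mm behind the grasp point.
Start: joints at [-1.315, 0.527, 1.433, -0, 1.181, -0.178], TCP at [0.263, -0.567, 0.223] pointing down, gripper open.
Joint ranges: [-3.08, 3.08], [-0.75, 2.2], [0.22, 2.44], [-1.43, 4.57], [0, 2.65], [-2.85, 2.85]. Speed limits (rad/s): [2.79, 2.79, 3.14, 3.14, 3.14, 3.14].

INTERFACE

Orientations are given as [roll, pitch, yaw] about the fixed x, y, z axes, in that order (R = Rz(yaw) Ry(pitch) Rx(roll)).
In Python, from rig import r gives the robot as it stands.
- The arm moves only by the tool send_rows, never from a script. Its argument "series" is a list of rows, each a list of 5 numbers: the opening, from 0 (shut) to 1 (fully open), then the shift along the tool's x, y, z in m, then the turn about the tool's x in rad. In form: [[jaw, tx, ty, tz, roll], ...]. A call has 1 to 8 rows; each row is the pose to reach, as a shift and turn from the pose measured when the call began, along the tool's axes at that moment; what a row does not reach only later rows make up. A row lasts 1/12 s, in which the tool goes at most 41.7 mm and 7.16 degrees, less where a joint would pass 70% of its speed; a pose out of reach is approached as far as the arm can. A call with a gripper value outside its range is refused whole. The fingers move at their own pace and stop on an object; the grip force is fixed at half the most. Time passes only in rows, so rows that repeat a pose let the fingers close. It gives the time, the measured TCP pose, the force and the opening at its end, in the units of the state.
- r.sense(): the state, without advancing time (a new reading comes with each control period).
- r.grab_frame(name): name is "scene" or "top"; returns (picture, depth): 480x640x3 uint8, blue, green, red; 480x640 float32, m along the optical axis (not along the pixel's ray), 0 where there is no reading.
- r.camera_info(name): a dict with "K" (3x3 intrinsics, pixels), "origin" and "attitude" of the camera in the world. Camera axes: x right, y up, looking along -z (the intrinsics and any distortion apply to the point x, -y, -z); pixel columns grow to the right and rows downward; lengths in m; the calibration is good to about 2 mm. A picture is of the moment at which its call begins. camera_info takes no time and is no camera call.
- r.job_done(): hands the job in, once; it reports no verdict.
Trained networks look in the newest picture that a camera, given by its name, has taken for a name from the list of things; names that differ only in an ending like _2 or _b are one class to them, and where a whole thing is asked for, a point or a joint stands for the part that bears it (a point fixed in the world has none). Each returns a list of dicts, best first, with "conf" (0 to 1); they miss things now and then, are a little off and sometimes report something else, mostly with a low value. They report only what shows in the picture. A call takes as long as a camera call. They do not tell look-alikes from the thing itself.
- r.trace(target, camera): "mask" (480x640 bool, what is visible of it) and "rect" ([centre column, centre row, width, height] in pixels, round what is visible of it).
The state is a dict: "t": time; "joint_positions": joint angles; "joint_vel": joint speeds; "tau": joint torques, N m; "tcp_pos": TCP position; "eef_rot": TCP orientation; "ft_force": force on the tool from outside, world axes, zero at the start; "ft_torque": the same for the moment, N m; "width": opening from 0.0 (shut) to 1.0 (fully open).
Only numpy, scipy, OpenCV 4.12 (cv2) and the standard library are available. Lean on these libraries where they do the work, as an engineer would, in place of code of your own. Each camera call takes 0.05 s, during which the arm holds its last target.

TASK

Turn the hook carousel until its empty hook points straight to the front, over the tongue on its foot, then take the hand mirror out of its stand and hang it by the hole in its handle on that hook. Then turn the carousel so that the keys are straight at the front, with the mirror left hanging on its hook. Do not drop the mirror, and leave the other things on the shelf where they are.

Things in the scene. Friction and masses are not known exactly. Their poses are not given: they have to be found in the camera images.
- rack_base: Fixed round wooden foot of a hook carousel, 180 mm across, 18 mm high. Origin: centre of its underside, on the upright turning axis. Its front is its -x side, marked by a wooden tongue 36 mm wide and 12 mm high that sticks out to 117 mm from the axis; it may be turned up to 20 degrees from facing the robot. A 16 mm post carries the turning head.
- hub_top (a point): Top of the turning head's wooden hub (36 mm across, 217 to 253 mm above the shelf), on the axis. Four level steel arms 90 degrees apart. Clockwise from above: empty arm, keys, shoehorn, clothes brush; these three are fixed to their arms 60 mm from the axis, hanging up to 145 mm below. The head turns either way without stops, takes about 1 N at an arm's end, and stays where left; what hangs loose on it can swing.
- free_hook (a point): Point on top of the empty arm, 239 mm above the shelf, 80 mm from the axis. Turns with the head; x points along this arm inwards to the axis, z up. All arms: 8 mm square bar, centre line 235 mm above the shelf, straight to 98 mm from the axis, then bent up to a hook tip that ends 114 mm out and 18 mm above the centre line. The outer end can be pushed sideways.
- key_hook (a point): Point on top of the arm with the bunch of two keys, 239 mm above the shelf, 80 mm from the turning axis. Turns with the head, same axes as free_hook (this arm points outwards along +y of that frame).
- mirror: Loose chrome hand mirror, about 0.2 kg, 190 mm high, 10 mm thick along its x, standing upright, handle up. Origin: centre of its lower edge; z up, y across its width. Head 90 mm wide, 90 mm high. Above it a loop handle 40 mm wide with a through hole along x, 24 mm wide, 106 to 165 mm above the origin; the bar over the hole, 25 mm high, can be gripped from above across its 40 mm.
- mirror_eye (a point): Middle of the upper edge of the hole in the mirror's handle, 165 mm above the mirror's origin: this edge rests on the arm when the mirror hangs. Axes as mirror.
- mirror_stand: Fixed wooden stand, 50 x 118 x 40 mm, with a slot (14 x 94 mm, 30 mm deep, its floor 10 mm above the shelf) in which the mirror stands; the slot's length is along y. Origin: centre of its underside.
- pill_box: Loose bystander: green plastic flip-top pill box, 60 x 100 x 28 mm. Origin: centre of its underside.
- nail_clipper: Loose bystander: steel nail clipper, 75 x 14 x 17 mm. Origin: centre of its underside.
- hair_clip: Loose bystander: brown acrylic hair claw clip, 90 x 45 x 30 mm. Origin: centre of its underside.
- ring_dish: Loose bystander: white ceramic ring dish, 90 mm across, 28 mm high. Origin: centre of its underside.
- glasses_case: Loose bystander: black spectacle case, 150 x 48 x 48 mm. Origin: centre of its underside.
Mind the look-alikes: they are no part of the job. Several things have the shape of the mirror; the one meant has the colours described above.

How it is judged:
On the way, in this order (a step that is already met when the one before it is completed fails the run):
1. the empty hook points to the front of the carousel's foot (x of free_hook in the frame of rack_base below -0.05 m and y of free_hook in the frame of rack_base between -0.02 and 0.02 m), for 0.4 s.
2. the mirror hangs on the empty hook by the hole in its handle, released (x of mirror_eye in the frame of free_hook between -0.024 and 0.055 m and y of mirror_eye in the frame of free_hook between -0.014 and 0.014 m and z of mirror_eye in the frame of free_hook between -0.009 and 0.009 m and angle between mirror's own z axis and vertical below 0.6 rad and contact force between the fingers and mirror below 0.05 N), for 0.3 s.
3. the keys are at the front (x of key_hook in the frame of rack_base below -0.05 m and y of key_hook in the frame of rack_base between -0.02 and 0.02 m), for 0.3 s.
At the end, for the whole second after the job is handed in: The key hook points to the front of the carousel's foot within 14 degrees (20 mm sideways at 80 mm from the axis); the mirror, released, hangs handle up (swaying at most 34 degrees) by its handle's hole on the straight part of the arm that was empty (all of step 2 and all of step 3); the robot touches nothing.
It fails at once if the mirror is dropped or tipped over (angle between mirror's own z axis and vertical above 1.2 rad).
It fails at once if another thing on the shelf is moved more than 30 mm (distance of any of pill_box, nail_clipper, hair_clip, ring_dish, glasses_case from where it was at the start of the episode above 0.03 m).
It also fails if it takes over 64 s, if anything falls off the work surface, if the arm or the gripper's body presses on something with over 40 N, if the wrist force passes 120 N, or if a joint passes its speed limit or range.

## Working session

There is one attempt and no reset: what is moved stays moved. The work goes in short steps, Python scripts to look and compute and a tool call to move; the robot and the scene stay as the last step left them, time stands still between calls to the robot, and variables do not carry over. Pictures are saved under pics/ and viewed, and the job is handed in when it is done.

Besides the shell and the picture viewer there is one more tool, called as name(argument=value, ...) on one line, values as JSON. send_rows: Moves the arm, as the interface text tells. Its arguments: {"type":"object","properties":{"series":{"type":"array","items":{"type":"array","items":{"type":"number"}}}},"required":["series"]}

```bash
mkdir -p pics; ls
python3 - <<'E'
from rig import r
import cv2
s=r.sense()
for k in s: print(k,s[k])
for n in("scene","top"):
    p,d=r.grab_frame(n); cv2.imwrite(f"pics/{n}0.png",p); 
    import numpy as np; np.save(f"pics/{n}0d.npy",d); print(n,r.camera_info(n))
E
```

```text
pics
t 0.0
joint_positions [-1.31552220e+00  5.28472984e-01  1.43390115e+00 -4.47097239e-06
  1.18140726e+00 -1.78487432e-01]
joint_vel [ 9.04610404e-05 -1.33866302e-04 -7.13595495e-05  3.08123498e-03
  9.39071769e-04 -2.54950340e-03]
tau [ 5.79935477e-04 -4.40040672e+01 -1.76590240e+01  6.31381175e-02
  5.81319490e-02 -1.66648579e-04]
tcp_pos [ 0.26252293 -0.56637969  0.22156783]
eef_rot [2.96499332 1.56860759 1.82796025]
ft_force [-0.93842394  0.07296554  0.00210878]
ft_torque [-0.03619524  0.00589041 -0.00364993]
width 0.9967686101009017
scene {'K': array([[523.37347733,   0.        , 321.47268524],
       [  0.        , 523.37347733, 234.98027754],
       [  0.        ,   0.        ,   1.        ]]), 'origin': array([1.18078674, 0.36627224, 1.02100799]), 'attitude': array([ 0.73453901, -0.01805771,  2.13474779])}
top {'K': array([[434.34336674,   0.        , 323.03377921],
       [  0.        , 434.34336674, 238.11112824],
       [  0.        ,   0.        ,   1.        ]]), 'origin': array([ 0.3775097 , -0.0314381 ,  0.95573556]), 'attitude': array([ 0.18373204, -0.01286529, -1.59717694])}
```

View pics/scene0.png

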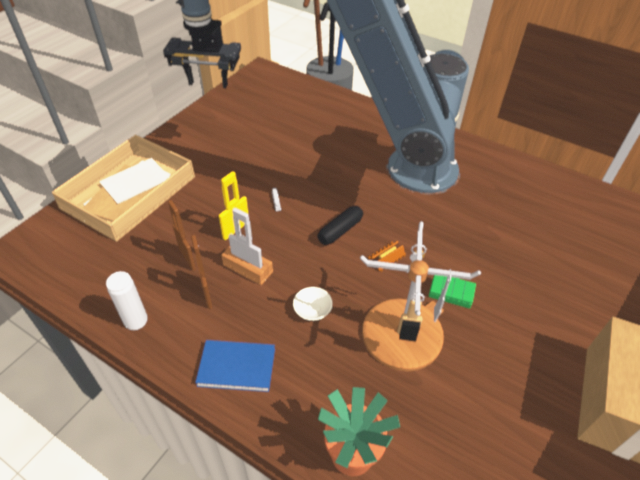

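View pics/top0.png

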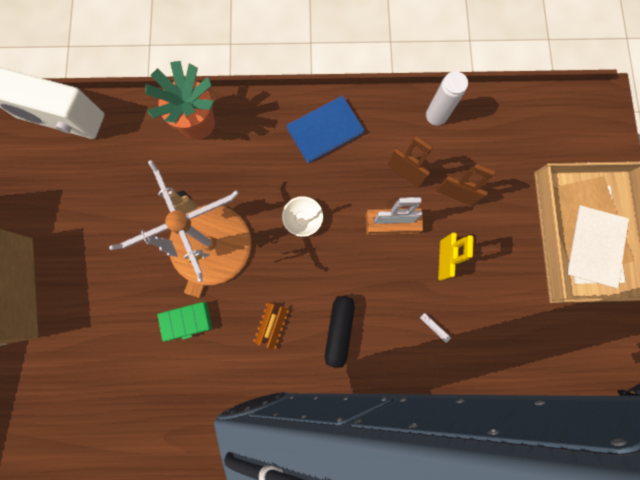

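```bash
cat > h.py <<'E'
import numpy as np, cv2
from scipy.spatial.transform import Rotation as Ro
from rig import r
def cam(n):
    i=r.camera_info(n); return np.array(i["K"]),np.array(i["origin"]),Ro.from_euler('xyz',i["attitude"]).as_matrix()
def cloud(n,d):
    K,o,R=cam(n); v,u=np.mgrid[0:480,0:640]
    P=np.stack([(u-K[0,2])/K[0,0]*d,-(v-K[1,2])/K[1,1]*d,-d],-1)
    return P@R.T+o
def proj(n,p):
    K,o,R=cam(n); q=(np.atleast_2d(p)-o)@R; q=q*[1,-1,-1]
    return (q@K.T)[:,:2]/q[:,2:]
def crop(p,x0,x1,y0,y1,f,name):
    cv2.imwrite(name,cv2.resize(p[y0:y1,x0:x1],None,fx=f,fy=f,interpolation=cv2.INTER_CUBIC))
def circ(P):
    A=np.c_[2*P,np.ones(len(P))]; s=np.linalg.lstsq(A,(P**2).sum(1),rcond=None)[0]
    return s[:2],np.sqrt(s[2]+s[0]**2+s[1]**2)
E
python3 - <<'E'
from h import *
for n in("scene","top"):
    p=cv2.imread(f"pics/{n}0.png"); d=np.load(f"pics/{n}0d.npy"); X=cloud(n,d); ok=d>0
    print(n,"table z",np.median(X[...,2][ok&(abs(X[...,2])<.03)]))
    for nm in ["rack_base","hub_top","free_hook","key_hook","mirror","mirror_stand"]:
        for t in r.trace(nm,n)[:4]:
            m=t["mask"]&ok; Q=X[m]
            print(nm,round(t["conf"],2),np.round(t["rect"]),m.sum(),np.round(np.median(Q,0),3) if len(Q) else'', np.round(np.percentile(Q,[2,98],axis=0),3).tolist() if len(Q) else '')
# arms
    m=ok&(X[...,2]>.21)&(X[...,2]<.27)&(X[...,0]>.3)&(X[...,1]>.05)
    np.save(f"pics/{n}arm.npy",X[m]); print(m.sum(),np.median(X[m],0))
p=cv2.imread("pics/top0.png"); crop(p,90,260,140,310,4,"pics/c1.png"); crop(p,350,500,130,290,4,"pics/c2.png")
p=cv2.imread("pics/scene0.png"); crop(p,340,500,210,370,4,"pics/c3.png"); crop(p,160,300,160,310,4,"pics/c4.png")
E
```

```text
scene table z 0.0011734220680903462
rack_base 0.77 [422. 296. 117. 148.] 6209 [0.563 0.215 0.02 ] [[0.454, 0.122, 0.006], [0.632, 0.285, 0.249]]
hub_top 0.8 [420. 280. 119. 117.] 2176 [0.561 0.22  0.234] [[0.438, 0.119, 0.03], [0.626, 0.288, 0.252]]
free_hook 0.65 [421. 281. 117. 120.] 2290 [0.561 0.219 0.234] [[0.411, 0.114, 0.003], [0.625, 0.29, 0.252]]
free_hook 0.48 [274. 200.   6.  20.] 122 [ 0.356 -0.283  0.014] [[0.33, -0.314, 0.001], [0.382, -0.257, 0.022]]
mirror 0.94 [244. 238.  31.  59.] 1091 [ 0.589 -0.203  0.096] [[0.503, -0.304, 0.005], [0.592, -0.161, 0.201]]
mirror 0.76 [234. 205.  28.  67.] 965 [ 0.513 -0.307  0.089] [[0.428, -0.382, 0.001], [0.583, -0.225, 0.192]]
mirror 0.75 [182. 238.  29.  67.] 634 [ 0.652 -0.336  0.09 ] [[0.589, -0.41, 0.002], [0.666, -0.308, 0.192]]
mirror 0.67 [339. 223.  49.  40.] 955 [ 0.366 -0.071  0.041] [[0.285, -0.104, 0.001], [0.424, -0.048, 0.051]]
mirror_stand 0.93 [247. 267.  51.  38.] 889 [ 0.605 -0.187  0.036] [[0.563, -0.262, 0.002], [0.612, -0.145, 0.045]]
1435 [0.55343067 0.20513393 0.23917812]
top table z 0.0001946156886765693

[... 317 characters left out ...]
52]]
key_hook 0.92 [176. 222. 129. 125.] 2775 [0.544 0.215 0.237] [[0.46, 0.114, 0.0], [0.641, 0.316, 0.252]]
mirror 0.91 [458. 257.  32.  44.] 1001 [ 0.496 -0.306  0.089] [[0.456, -0.353, 0.001], [0.537, -0.3, 0.191]]
mirror 0.79 [400. 213.  47.  27.] 822 [ 0.579 -0.204  0.1  ] [[0.578, -0.247, 0.002], [0.62, -0.162, 0.201]]
mirror 0.72 [411. 164.  41.  49.] 1165 [ 0.696 -0.237  0.08 ] [[0.668, -0.271, 0.001], [0.73, -0.204, 0.19]]
mirror 0.67 [467. 185.  54.  40.] 1238 [ 0.641 -0.348  0.085] [[0.621, -0.39, 0.001], [0.685, -0.31, 0.19]]
mirror_stand 0.66 [394. 223.  60.  23.] 769 [ 0.567 -0.197  0.039] [[0.559, -0.262, 0.003], [0.604, -0.146, 0.043]]
1920 [0.53972006 0.19834804 0.23899185]
```

```bash
python3 -c "
import cv2,numpy as np
a=[cv2.resize(cv2.imread(f'pics/c{i}.png'),(400,300 if 0 else 400)) for i in(1,2,3,4)]
cv2.imwrite('pics/m1.png',np.hstack(a[:2]));cv2.imwrite('pics/m2.png',np.hstack(a[2:]))"
```

```text
(no output)
```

View pics/m1.png

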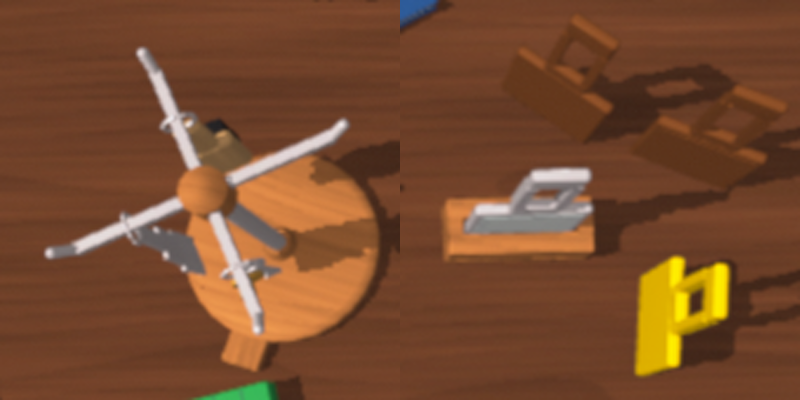

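View pics/m2.png

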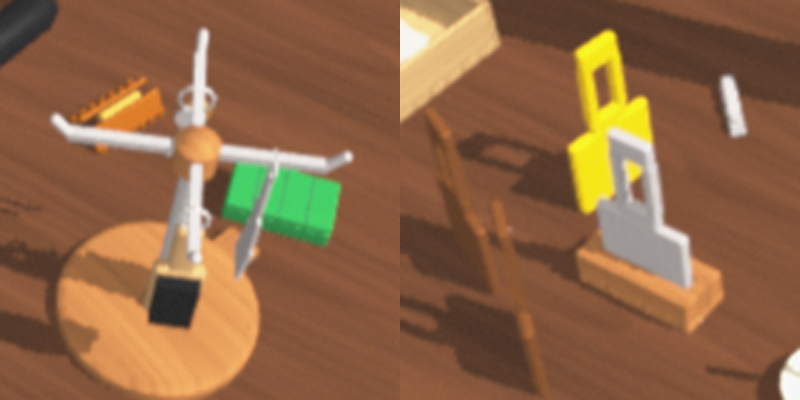

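Run:
```python
from h import *
res={}
for n in("scene","top"):
    p=cv2.imread(f"pics/{n}0.png").astype(int); d=np.load(f"pics/{n}0d.npy"); X=cloud(n,d); ok=d>0
    A=np.load(f"pics/{n}arm.npy"); z=A[:,2]
    near=np.hypot(*(A[:,:2]-[.545,.21]).T)<.14; A=A[near]
    hub=A[(A[:,2]>.249)&(np.hypot(*(A[:,:2]-[.545,.21]).T)<.03)]
    print(n,"hub",len(hub),circ(hub[:,:2]) if len(hub)>5 else '',hub.mean(0))
    # foot disc top
    S=X[ok&(abs(X[...,2]-.018)<.004)&(np.hypot(X[...,0]-.545,X[...,1]-.2)<.1)]
    mn=(np.uint8(ok&(abs(X[...,2]-.018)<.005)&(np.hypot(X[...,0]-.545,X[...,1]-.2)<.11)))
    c=max(cv2.findContours(mn,cv2.RETR_EXTERNAL,cv2.CHAIN_APPROX_NONE)[0],key=cv2.contourArea)[:,0]
    B=X[c[:,1],c[:,0],:2]; 
    o=np.array([.545,.21])
    for _ in range(10):
        cc,rr=circ(B); e=abs(np.hypot(*(B-cc).T)-rr); B=B[e<max(.004,np.percentile(e,85))] if len(B)>30 else B
    print("foot",cc,rr,len(B))
    for t0 in [(.545,.205)]:
        c0=cc
        T=X[ok&(X[...,2]>.007)&(X[...,2]<.016)]; rr_=np.hypot(*(T[:,:2]-c0).T); T=T[(rr_>.094)&(rr_<.12)]
        T=T[T[:,0]<.5]; print("tongue",len(T),T.mean(0) if len(T) else '', np.degrees(np.arctan2(*(T[:,:2]-c0).mean(0)[::-1])) if len(T) else '')
    # arm axis using 4-fold symmetry fit
    from scipy.optimize import minimize
    M=A[(A[:,2]>.232)&(A[:,2]<.243)][:,:2]
    def f(q):
        v=M-q[:2]; a=np.arctan2(v[:,1],v[:,0])-q[2]; a=(a+np.pi/4)%(np.pi/2)-np.pi/4; rad=np.hypot(*v.T)
        e=np.abs(rad*np.sin(a)); return np.minimum(e,.01)[rad>.02].mean()
    best=min((minimize(f,[*g,a0],method='Nelder-Mead') for g in [(.545,.21),(.54,.2),(.55,.205)] for a0 in np.arange(0,1.57,.2)),key=lambda s:s.fun)
    print("arms",best.x[:2],np.degrees(best.x[2])%90,best.fun)
    # mirror
    t=[t for t in r.trace("mirror",n) if abs(X[t["mask"]&ok][:,1].mean()+.2)<.05]
    Q=X[ok&(X[...,2]>.06)&(X[...,2]<.21)&(X[...,0]>.5)&(X[...,0]<.66)&(X[...,1]>-.27)&(X[...,1]<-.13)]
    sel=X[...,0]; 
    bgr=p; sat=bgr.max(-1)-bgr.min(-1)
    mm=ok&(X[...,2]>.06)&(X[...,2]<.21)&(X[...,0]>.54)&(X[...,0]<.64)&(X[...,1]>-.27)&(X[...,1]<-.13)&(sat<50)
    Q=X[mm]; print("mirror",len(Q),np.percentile(Q,[1,50,99],axis=0).round(4).tolist())
    l=cv2.fitLine(Q[Q[:,2]<.2][:,:2].astype(np.float32),cv2.DIST_HUBER,0,.001,.001).ravel(); print("line",l, np.degrees(np.arctan2(l[1],l[0])))
    H=Q[Q[:,2]>.16]; print("handle",np.percentile(H,[2,50,98],axis=0).round(4).tolist())
    Tt=Q[Q[:,2]>.197]; print("top",len(Tt),Tt.mean(0) if len(Tt) else'',np.percentile(Tt,[2,98],axis=0) if len(Tt) else '')
```

```text
scene hub 104 (array([0.54760817, 0.20139729]), np.float64(0.008961792858954322)) [0.54795768 0.20137696 0.25147764]
foot [0.5473068  0.20112079] 0.08716214498733496 229
tongue 66 [0.44563235 0.22806957 0.0117184 ] 165.15511087988932
arms [0.54827696 0.20191083] 23.52479851147362 0.00254690381040989
mirror 795 [[0.5806, -0.2456, 0.061], [0.5894, -0.1999, 0.1051], [0.5925, -0.1602, 0.2021]]
line [ 0.01350953 -0.99990875  0.58919007 -0.1985429 ] -89.22593
handle [[0.5819, -0.2211, 0.1612], [0.5891, -0.1997, 0.1888], [0.5923, -0.1839, 0.2028]]
top 50 [ 0.58745477 -0.20172502  0.20038332] [[ 0.58237374 -0.22104739  0.19734583]
 [ 0.59178004 -0.18568698  0.20399264]]
top hub 152 (array([0.5448662, 0.2008714]), np.float64(0.008500525505038261)) [0.54490214 0.20054921 0.25135258]
foot [0.54270197 0.18809307] 0.07621972678055956 113
tongue 223 [0.45089491 0.23685601 0.01179483] 152.02517776045437
arms [0.54458917 0.19996972] 23.555429681533656 0.0025607924153782033
mirror 688 [[0.5776, -0.247, 0.0622], [0.5798, -0.2027, 0.1129], [0.5885, -0.1605, 0.2014]]
line [ 0.01807909  0.99983656  0.57985854 -0.20097788] 88.96408
handle [[0.5786, -0.224, 0.1619], [0.5808, -0.202, 0.1975], [0.588, -0.1849, 0.2017]]
top 110 [ 0.58342588 -0.20360308  0.1995585 ] [[ 0.57886891 -0.2219869   0.1974058 ]
 [ 0.58802136 -0.1859267   0.20174467]]
```

Run:
```python
from h import *
out=[]
for n,b in(("top",(150,250,230,310)),("scene",(400,500,230,330))):
    d=np.load(f"pics/{n}0d.npy"); X=cloud(n,d)
    p0=cv2.imread(f"pics/{n}0.png"); f=5
    x0,x1,y0,y1=b
    P=cv2.resize(p0[y0:y1,x0:x1],None,fx=f,fy=f,interpolation=cv2.INTER_CUBIC)
    c=np.array([.545,.2006]) if n=="top" else np.array([.5475,.2015])
    for ang,col in((158,(255,255,0)),(163,(0,255,0)),(168,(0,0,255))):
        a=np.radians(ang); u=np.array([np.cos(a),np.sin(a)]); v=np.array([-u[1],u[0]])
        q=[np.r_[c+u*R+v*s,.012] for R,s in((.09,-.018),(.117,-.018),(.117,.018),(.09,.018))]
        px=((proj(n,q)-[x0,y0]+.5)*f).astype(int)
        cv2.polylines(P,[px.reshape(-1,1,2)],False,col,1)
    out.append(cv2.resize(P,(400,400)))
    T=X[(d>0)&(X[...,2]>.008)&(X[...,2]<.0155)]; v=T[:,:2]-c; rr=np.hypot(*v.T)
    k=(rr>.098)&(rr<.113)&(v[:,0]<-.06); aa=np.degrees(np.arctan2(v[k,1],v[k,0])); print(n,k.sum(),np.percentile(aa,[3,20,50,80,97]))
cv2.imwrite("pics/t1.png",np.hstack(out))
```

```text
top 113 [152.35022681 155.74297264 161.41096876 167.65630409 170.70608757]
scene 37 [154.84543269 164.12014481 166.86125417 169.71377214 171.25500387]
```

View pics/t1.png

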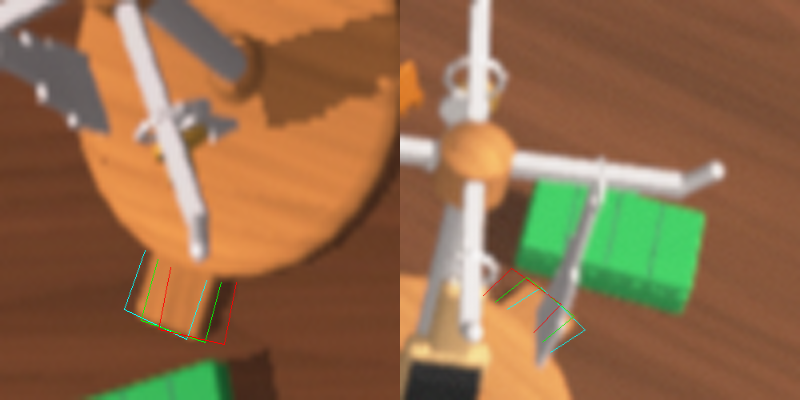

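```bash
cat >> h.py <<'E'
def pose():
    s=r.sense(); return s,np.array(s["tcp_pos"]),Ro.from_euler('xyz',s["eef_rot"]).as_matrix()
def plan(wps,jaw,yaw=None):
    """wps world TCP points; prints tool-frame shifts"""
    s,p,R=pose()
    print("t",round(s["t"],2),"tcp",p.round(4),"q",np.round(s["joint_positions"],2),"w",round(s["width"],3),"F",np.round(s["ft_force"],1))
    for w in wps: print([jaw]+np.round((np.array(w)-p)@R,3).tolist())
AX=np.array([.5463,.2010])
def pol(r_,deg,z): a=np.radians(deg); return [AX[0]+r_*np.cos(a),AX[1]+r_*np.sin(a),z]
E
python3 - <<'E'
from h import *
s,p,R=pose(); print(R.round(3)); print("z-axis heading",np.degrees(np.arctan2(R[1,2],R[0,2])),"y heading",np.degrees(np.arctan2(R[1,1],R[0,1])))
plan([(p[0],p[1],.33),pol(.1,-43,.33),pol(.1,-43,.224)],0)
E
```

```text
[[ 0.     0.907  0.42 ]
 [-0.     0.42  -0.907]
 [-1.    -0.     0.   ]]
z-axis heading -65.14618011220423 y heading 24.853819879124387
t 0.8 tcp [ 0.2627 -0.5671  0.2226] q [-1.32  0.53  1.43  0.    1.18 -0.18] w 1.0 F [ 0.3 -0.1 -0.2]
[0, -0.107, -0.0, 0.0]
[0, -0.107, 0.618, -0.485]
[0, -0.001, 0.618, -0.485]
```

send_rows(series=[[0,-0.107,0,0,0],[0,-0.107,0,0,0],[0,-0.107,0.05,-0.04,0],[0,-0.107,0.618,-0.485,0],[0,-0.107,0.618,-0.485,0],[0,-0.107,0.618,-0.485,0],[0,-0.107,0.618,-0.485,0],[0,-0.107,0.618,-0.485,0]])

```text
t: 1.47
tcp_pos: [0.3753, -0.3447, 0.3232]
eef_rot: [0.429, 1.57, -0.709]
ft_force: [1.2, -0.0, 0.5]
width: 0.479
```

Run:
```python
from h import *
plan([pol(.1,-43,.33)],0)
```

```text
t 1.47 tcp [ 0.3753 -0.3447  0.3232] q [-0.96  0.26  1.58  0.    1.3   0.18] w 0.479 F [ 1.2 -0.   0.5]
[0, -0.007, 0.422, -0.331]
```

send_rows(series=[[0,-0.007,0.422,-0.331,0],[0,-0.007,0.422,-0.331,0],[0,-0.007,0.422,-0.331,0],[0,-0.007,0.422,-0.331,0],[0,-0.007,0.422,-0.331,0],[0,-0.007,0.422,-0.331,0],[0,-0.007,0.422,-0.331,0],[0,-0.007,0.422,-0.331,0]])

```text
t: 2.13
tcp_pos: [0.5269, -0.0476, 0.3277]
eef_rot: [0.561, 1.569, -0.576]
ft_force: [0.6, -1.5, 0.4]
width: 0.009
```

Run:
```python
from h import *
plan([pol(.1,-43,.33)],0)
```

```text
t 2.13 tcp [ 0.5269 -0.0476  0.3277] q [-0.3   0.28  1.53 -0.    1.32  0.84] w 0.009 F [ 0.6 -1.5  0.4]
[0, -0.002, 0.16, -0.125]
```

send_rows(series=[[0,-0.002,0.16,-0.125,0],[0,-0.002,0.16,-0.125,0],[0,-0.002,0.16,-0.125,0],[0,-0.002,0.16,-0.125,0],[0,-0.002,0.16,-0.125,0],[0,-0.002,0.16,-0.125,0],[0,-0.002,0.16,-0.125,0]])

```text
t: 2.72
tcp_pos: [0.6198, 0.135, 0.329]
eef_rot: [-0.047, 1.57, -1.181]
ft_force: [-0.6, -1.3, 0.3]
width: 0.008
```

Run:
```python
from h import *
plan([pol(.1,-43,.33),pol(.1,-43,.224)],0)
a=[]
for n in("top","scene"):
    p,d=r.grab_frame(n); a.append(p[130:330,90:330] if n=="top" else p[180:380,300:540])
cv2.imwrite("pics/p1.png",cv2.resize(np.hstack(a),None,fx=1.6,fy=1.6,interpolation=cv2.INTER_CUBIC))
```

```text
t 2.72 tcp [0.6198 0.135  0.329 ] q [ 0.04  0.45  1.27 -0.    1.42  1.17] w 0.008 F [-0.6 -1.3  0.3]
[0, -0.001, -0.001, 0.002]
[0, 0.105, -0.001, 0.002]
```

View pics/p1.png

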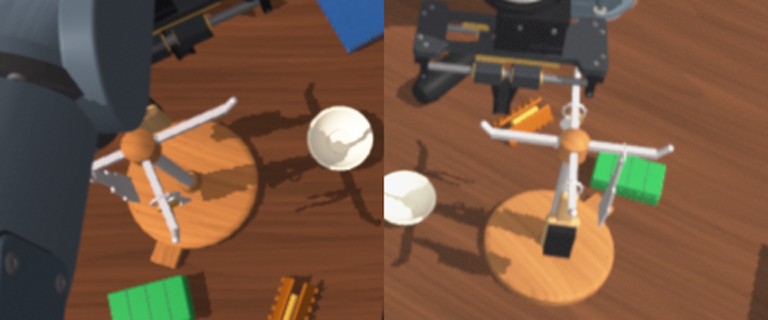

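send_rows(series=[[0,0.04,-0.001,0.002,0],[0,0.08,-0.001,0.002,0],[0,0.105,-0.001,0.002,0],[0,0.105,-0.001,0.002,0],[0,0.105,-0.001,0.002,0]])

```text
t: 3.23
tcp_pos: [0.618, 0.1285, 0.2236]
eef_rot: [-1.516, 1.567, -2.656]
ft_force: [-0.3, 0.3, 0.3]
width: 0.01
```

Run:
```python
from h import *
plan([pol(.1,a,.224) for a in (-43,-53,-63,-73,-83,-93,-103,-113,-123)],0)
a=[]
for n in("top","scene"):
    p,d=r.grab_frame(n); a.append(p[130:330,90:330] if n=="top" else p[180:380,300:540])
cv2.imwrite("pics/p2.png",cv2.resize(np.hstack(a),None,fx=1.6,fy=1.6,interpolation=cv2.INTER_CUBIC))
```

```text
t 3.23 tcp [0.618  0.1285 0.2236] q [ 0.03  0.54  1.41 -0.    1.2   1.17] w 0.01 F [-0.3  0.3  0.3]
[0, -0.0, 0.003, -0.003]
[0, -0.0, -0.014, 0.002]
[0, -0.0, -0.031, 0.004]
[0, -0.0, -0.048, 0.003]
[0, -0.0, -0.065, -0.001]
[0, -0.0, -0.081, -0.007]
[0, -0.0, -0.096, -0.017]
[0, 0.0, -0.109, -0.028]
[0, 0.0, -0.119, -0.042]
```

View pics/p2.png

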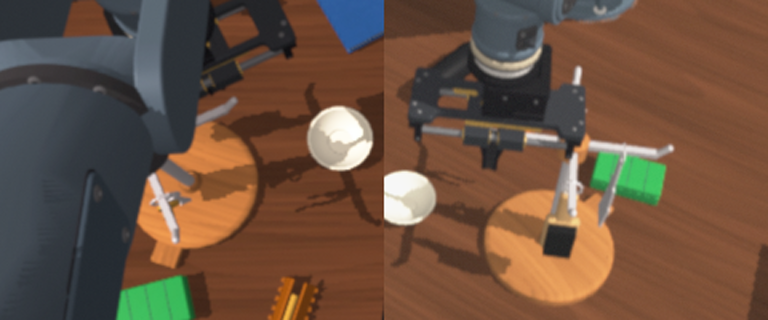

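send_rows(series=[[0,0,-0.014,0.002,0],[0,0,-0.031,0.004,0],[0,0,-0.048,0.003,0],[0,0,-0.065,-0.001,0],[0,0,-0.081,-0.007,0],[0,0,-0.096,-0.017,0],[0,0,-0.109,-0.028,0],[0,0,-0.119,-0.042,0]])

```text
t: 4.0
tcp_pos: [0.4969, 0.1169, 0.2296]
eef_rot: [1.015, 1.558, -0.125]
ft_force: [0.6, -0.3, 0.2]
width: 0.008
```

```bash
cat >> h.py <<'E'
def snap(name):
    a=[]
    for n in("top","scene"):
        p,d=r.grab_frame(n); np.save(f"pics/{n}d.npy",d); cv2.imwrite(f"pics/{n}.png",p); a.append(p[130:330,90:330] if n=="top" else p[180:380,300:540])
    cv2.imwrite(name,cv2.resize(np.hstack(a),None,fx=1.6,fy=1.6,interpolation=cv2.INTER_CUBIC))
E
python3 - <<'E'
from h import *
plan([pol(.1,a,.224) for a in (-123,-131,-139,-147,-155,-163,-171,-177,-182)],0)
snap("pics/p3.png")
E
```

```text
t 4.0 tcp [0.4969 0.1169 0.2296] q [ 0.01  0.36  1.72 -0.    1.05  1.15] w 0.008 F [ 0.6 -0.3  0.2]
[0, 0.006, -0.005, -0.002]
[0, 0.005, -0.011, -0.015]
[0, 0.005, -0.016, -0.028]
[0, 0.005, -0.019, -0.041]
[0, 0.005, -0.02, -0.055]
[0, 0.005, -0.019, -0.069]
[0, 0.005, -0.016, -0.083]
[0, 0.005, -0.013, -0.093]
[0, 0.005, -0.009, -0.101]
```

View pics/p3.png

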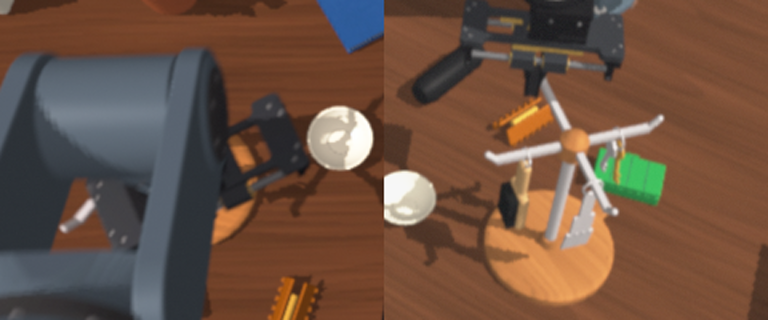

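```bash
cat >> h.py <<'E'
def armang(n="scene"):
    from scipy.optimize import minimize_scalar
    d=np.load(f"pics/{n}d.npy"); X=cloud(n,d); c=np.array([.5481,.2018]) if n=="scene" else np.array([.5447,.2002])
    m=(d>0)&(X[...,2]>.232)&(X[...,2]<.243); M=X[m][:,:2]-c; rad=np.hypot(*M.T); k=(rad>.025)&(rad<.097); M=M[k]; rad=rad[k]; a=np.arctan2(M[:,1],M[:,0])
    f=lambda q: np.minimum(np.abs(rad*np.sin((a-q+np.pi/4)%(np.pi/2)-np.pi/4)),.008).mean()
    qs=np.arange(0,np.pi/2,.005); v=[f(q) for q in qs]; i=int(np.argmin(v)); print(n,"arm angle mod90",np.degrees(qs[i]).round(1),v[i],len(M))
E
python3 - <<'E'
from h import *
armang()
E
```

```text
scene arm angle mod90 47.8 0.0028719770592827757 804
```

send_rows(series=[[0,0.005,-0.008,-0.009,0],[0,0.005,-0.013,-0.021,0],[0,0.005,-0.017,-0.034,0],[0,0.005,-0.02,-0.048,0],[0,0.005,-0.02,-0.062,0],[0,0.005,-0.018,-0.076,0],[0,0.005,-0.015,-0.088,0],[0,0.005,-0.009,-0.1,0]])

```text
t: 4.77
tcp_pos: [0.4438, 0.2059, 0.224]
eef_rot: [0.918, 1.562, -0.219]
ft_force: [1.2, -1.6, 0.3]
width: 0.006
```

Run:
```python
from h import *
plan([pol(.1,a,.224) for a in (-182,-184,-186,-188)],0)
snap("pics/p4.png"); armang();armang("top")
```

```text
t 4.77 tcp [0.4438 0.2059 0.224 ] q [ 0.21  0.34  1.77 -0.    1.02  1.35] w 0.006 F [ 1.2 -1.6  0.3]
[0, 0.0, 0.002, 0.002]
[0, -0.0, 0.003, -0.001]
[0, -0.0, 0.005, -0.004]
[0, -0.0, 0.007, -0.007]
scene arm angle mod90 76.5 0.002793563320079664 791
top arm angle mod90 78.2 0.002619164777165913 767
```

View pics/p4.png

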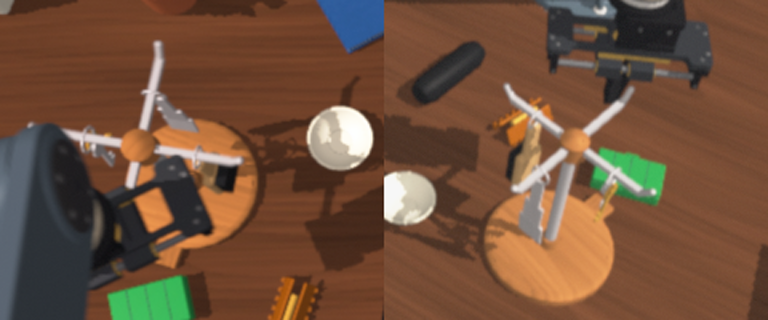

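send_rows(series=[[0,0,0.003,-0.003,0],[0,0,0.006,-0.006,0],[0,0,0.007,-0.007,0],[0,0,0.007,-0.007,0],[0,0,0.007,-0.007,0]])

```text
t: 5.28
tcp_pos: [0.4479, 0.2161, 0.2239]
eef_rot: [1.108, 1.562, -0.028]
ft_force: [0.2, -0.6, 0.5]
width: 0.008
```

Run:
```python
from h import *
plan([pol(.11,-178,.224),pol(.115,-170,.224),pol(.115,-170,.34)],0)
snap("pics/p5.png"); armang();armang("top")
```

```text
t 5.28 tcp [0.4479 0.2161 0.2239] q [ 0.23  0.35  1.75 -0.    1.03  1.36] w 0.008 F [ 0.2 -0.6  0.5]
[0, -0.0, -0.018, 0.012]
[0, -0.0, -0.028, 0.026]
[0, -0.116, -0.027, 0.026]
scene arm angle mod90 71.6 0.0028048104862931117 797
top arm angle mod90 71.6 0.0025972751832209996 754
```

send_rows(series=[[0,0,-0.018,0.012,0],[0,0,-0.028,0.026,0],[0.3,-0.04,-0.028,0.026,0],[1,-0.08,-0.028,0.026,0],[1,-0.116,-0.028,0.026,0],[1,-0.116,-0.028,0.026,0.1],[1,-0.116,-0.028,0.026,0.2]])

```text
t: 5.97
tcp_pos: [0.4342, 0.1807, 0.343]
eef_rot: [1.405, 1.554, 0.064]
ft_force: [0.3, -0.2, -0.6]
width: 0.3
```

Run:
```python
from h import *
s,p,R=pose(); h=np.arctan2(R[1,2],R[0,2]); print(h, h+np.pi/2)
plan([(.5855,-.2026,.3)],1)
```

```text
-1.3412982254893977 0.22949810130549886
t 5.97 tcp [0.4342 0.1807 0.343 ] q [ 0.16  0.17  1.64 -0.    1.31  1.5 ] w 0.3 F [ 0.3 -0.2 -0.6]
[1, 0.045, 0.059, 0.408]
```

send_rows(series=[[1,0,0.059,0.408,0.1],[1,0,0.059,0.408,0.23],[1,0.02,0.059,0.408,0.23],[1,0.03,0.059,0.408,0.23],[1,0.045,0.059,0.408,0.23],[1,0.045,0.059,0.408,0.23],[1,0.045,0.059,0.408,0.23],[1,0.045,0.059,0.408,0.23]])

```text
t: 6.63
tcp_pos: [0.5553, -0.1297, 0.3116]
eef_rot: [1.636, 1.554, 0.063]
ft_force: [0.8, -0.3, -0.2]
width: 0.91
```

send_rows(series=[[1,0,0,0.07,0],[1,0,0,0.1,0]])

```text
t: 6.8
tcp_pos: [0.5552, -0.2128, 0.3107]
eef_rot: [1.676, 1.554, 0.104]
ft_force: [1.1, 0.2, 0.2]
width: 0.982
```

Run:
```python
from h import *
s,p,R=pose(); h=np.arctan2(R[1,2],R[0,2]); print(R.round(3),h, h+np.pi/2)
plan([(.5855,-.2026,.3),(.5855,-.2026,.17)],1)
```

```text
[[ 0.016  1.    -0.001]
 [ 0.002 -0.002 -1.   ]
 [-1.     0.016 -0.002]] -1.5722933601075866 -0.0014970333126900215
t 6.8 tcp [ 0.5552 -0.2128  0.3107] q [-0.56  0.39  1.41  0.01  1.32  1.01] w 0.982 F [1.1 0.2 0.2]
[1, 0.011, 0.03, -0.01]
[1, 0.141, 0.028, -0.01]
```

send_rows(series=[[1,0.011,0.03,-0.01,0],[1,0.03,0.03,-0.01,0],[1,0.05,0.03,-0.01,0],[1,0.05,0.03,-0.01,0],[1,0.05,0.03,-0.01,0]])

```text
t: 7.22
tcp_pos: [0.5852, -0.2027, 0.26]
eef_rot: [1.813, 1.557, 0.24]
ft_force: [-0.4, -0.8, 0.2]
width: 1.002
```

Run:
```python
from h import *
plan([(.5855,-.2026,.17)],1)
p,d=r.grab_frame("top"); q,d=r.grab_frame("scene")
cv2.imwrite("pics/p6.png",cv2.resize(np.hstack([p[130:290,340:520],q[150:310,160:340]]),None,fx=2.2,fy=2.2))
```

```text
t 7.22 tcp [ 0.5852 -0.2027  0.26  ] q [-0.52  0.48  1.41  0.01  1.24  1.05] w 1.002 F [-0.4 -0.8  0.2]
[1, 0.09, -0.001, 0.0]
```

View pics/p6.png

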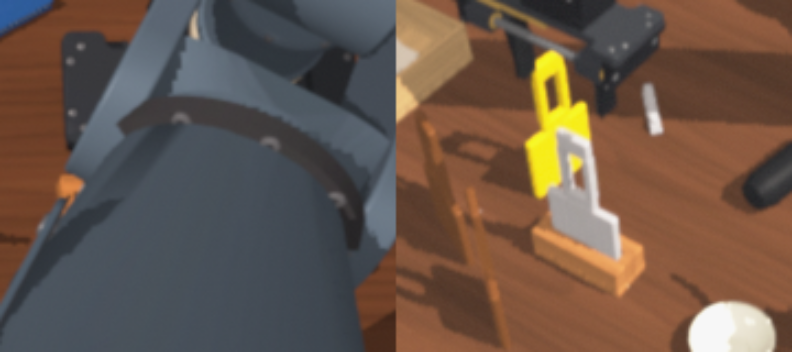

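Run:
```python
from h import *
print(proj("scene",[[.5855,-.2026,.26],[.5855,-.2026+.05,.26],[.5855,-.2026-.05,.26],[.5855,-.2026,.2]]))
```

```text
[[237.8582199  191.80508671]
 [256.8813929  200.91942473]
 [219.42387103 182.97286472]
 [240.60689967 211.80974776]]
```

send_rows(series=[[1,0.03,-0.001,0,0],[1,0.055,-0.001,0,0],[1,0.075,-0.001,0,0],[1,0.09,-0.001,0,0],[1,0.09,-0.001,0,0],[1,0.09,-0.001,0,0]])

```text
t: 7.82
tcp_pos: [0.5878, -0.203, 0.1733]
eef_rot: [1.582, 1.552, 0.011]
ft_force: [-0.0, 0.4, 0.8]
width: 1.0
```

send_rows(series=[[0.6,0,0,0,0],[0.4,0,0,0,0],[0.2,0,0,0,0],[0,0,0,0,0],[0,0,0,0,0],[0,0,0,0,0],[0,0,0,0,0],[0,0,0,0,0]])

```text
t: 8.48
tcp_pos: [0.5877, -0.203, 0.1733]
eef_rot: [1.585, 1.552, 0.013]
ft_force: [-0.9, 0.6, -0.3]
width: 0.482
```

Run:
```python
from h import *
plan([(.5855,-.2026,.17),(.5855,-.2026,.3)],0)
p,d=r.grab_frame("top"); q,d=r.grab_frame("scene")
cv2.imwrite("pics/p7.png",cv2.resize(np.hstack([p[130:290,340:520],q[150:310,160:340]]),None,fx=2.2,fy=2.2))
```

```text
t 8.48 tcp [ 0.5877 -0.203   0.1733] q [-0.52  0.57  1.5   0.01  1.05  1.05] w 0.482 F [-0.9  0.6 -0.3]
[0, 0.003, -0.002, -0.0]
[0, -0.127, 0.0, -0.0]
```

View pics/p7.png

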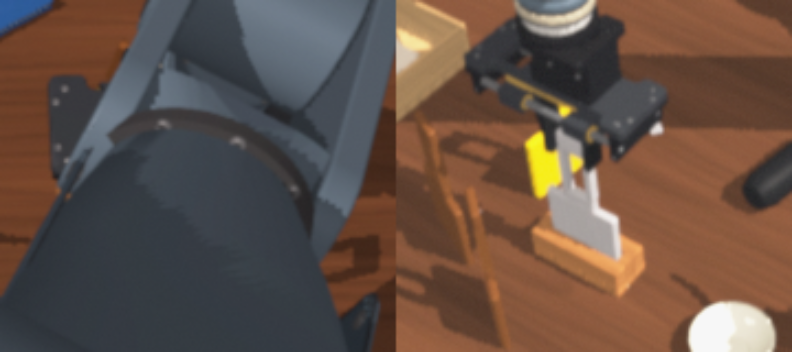

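send_rows(series=[[0,0,0,0,0],[0,0,0,0,0],[0,0,0,0,0],[0,0,0,0,0],[0,-0.005,0,0,0],[0,-0.01,0,0,0],[0,-0.015,0,0,0],[0,-0.02,0,0,0]])

```text
t: 9.25
tcp_pos: [0.5873, -0.203, 0.1937]
eef_rot: [1.582, 1.552, 0.01]
ft_force: [0.4, -0.4, -2.2]
width: 0.455
```

send_rows(series=[[0,-0.03,0,0,0],[0,-0.06,0,0,0],[0,-0.085,0,0,0],[0,-0.105,0,0,0],[0,-0.105,0,0,0]])

```text
t: 9.67
tcp_pos: [0.5879, -0.2044, 0.3046]
eef_rot: [1.387, 1.541, -0.184]
ft_force: [0.8, -1.6, -1.5]
width: 0.456
```

Run:
```python
from h import *
plan([(.5,-.11,.3),(.43,-.02,.3),pol(.18,162,.29)],0)
s,p,R=pose();print(R.round(3))
q,d=r.grab_frame("scene"); cv2.imwrite("pics/p8.png",q)
```

```text
t 9.67 tcp [ 0.5879 -0.2044  0.3046] q [-0.52  0.43  1.36  0.01  1.32  1.05] w 0.456 F [ 0.8 -1.6 -1.5]
[0, 0.001, -0.088, -0.094]
[0, -0.001, -0.158, -0.184]
[0, 0.006, -0.213, -0.461]
[[ 0.029  1.    -0.001]
 [-0.005 -0.001 -1.   ]
 [-1.     0.029  0.005]]
```

View pics/p8.png

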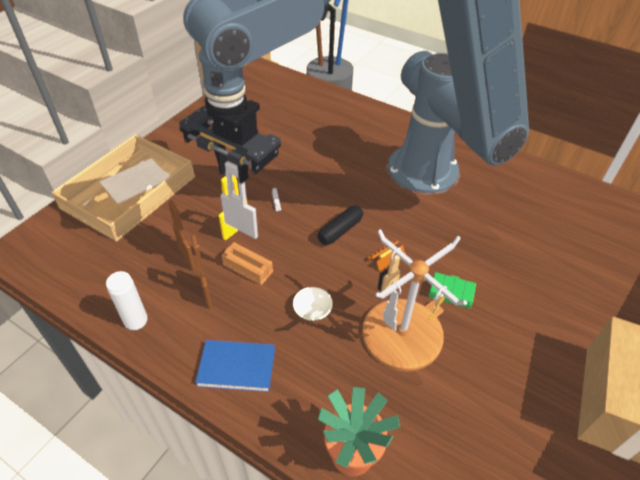

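send_rows(series=[[0,0,-0.015,-0.016,0],[0,0,-0.04,-0.043,0],[0,0,-0.065,-0.07,0.05],[0,0,-0.09,-0.097,0.1],[0,0,-0.113,-0.125,0.15],[0,0,-0.137,-0.154,0.2],[0,0,-0.153,-0.176,0.25],[0,0,-0.158,-0.184,0.3]])

```text
t: 10.38
tcp_pos: [0.4231, -0.0158, 0.2949]
eef_rot: [1.914, 1.554, 0.042]
ft_force: [-0.1, -0.1, -3.4]
width: 0.456
```

send_rows(series=[[0,0,0,0,0],[0,0,0,0,0],[0,0,0,0,0]])

```text
t: 10.63
tcp_pos: [0.4231, -0.0162, 0.2941]
eef_rot: [1.91, 1.555, 0.038]
ft_force: [0.2, -0.2, -1.5]
width: 0.454
```

Run:
```python
from h import *
s,p,R=pose();print(R.round(3)); h=np.arctan2(R[1,2],R[0,2]); print("roll to -108:",h+np.radians(108))
plan([(.39,.1,.3),pol(.18,162,.29)],0)
```

```text
[[ 0.015  0.955 -0.296]
 [ 0.001 -0.296 -0.955]
 [-1.     0.015 -0.005]]
roll to -108: 0.01379937722209923
t 10.63 tcp [ 0.4231 -0.0162  0.2941] q [-0.31  0.15  1.82  0.01  1.16  1.56] w 0.454 F [ 0.2 -0.2 -1.5]
[0, -0.006, -0.066, -0.101]
[0, 0.004, -0.127, -0.246]
```

send_rows(series=[[0,0,-0.015,-0.02,0],[0,0,-0.035,-0.05,0],[0,0,-0.055,-0.085,0],[0,0,-0.075,-0.12,0],[0,0,-0.092,-0.155,0],[0,0,-0.108,-0.19,0.014],[0,0,-0.12,-0.222,0.014],[0,0,-0.127,-0.246,0.014]])

```text
t: 11.3
tcp_pos: [0.3752, 0.2588, 0.2932]
eef_rot: [1.977, 1.555, 0.093]
ft_force: [2.1, -0.9, -1.7]
width: 0.454
```

send_rows(series=[[0,0,-0.003,-0.005,0],[0,0,-0.003,-0.005,0],[0,0,-0.003,-0.005,0]])

```text
t: 11.55
tcp_pos: [0.3744, 0.2637, 0.2926]
eef_rot: [1.874, 1.556, -0.009]
ft_force: [0.0, -0.5, -1.6]
width: 0.458
```

Run:
```python
from h import *
s,p,R=pose();print(R.round(3)); h=np.arctan2(R[1,2],R[0,2]); print("roll to -108:",h+np.radians(108))
plan([pol(.18,161.6,.29),pol(.18,161.6,.275),pol(.07,161.6,.275)],0)
snap("pics/p9.png"); armang(); armang("top")
```

```text
[[ 0.015  0.952 -0.307]
 [-0.    -0.307 -0.952]
 [-1.     0.014 -0.004]]
roll to -108: 0.0018128350365893553
t 11.55 tcp [0.3744 0.2637 0.2926] q [ 0.37  0.2   1.75 -0.01  1.18  2.26] w 0.458 F [ 0.  -0.5 -1.6]
[0, 0.003, 0.003, 0.005]
[0, 0.018, 0.003, 0.005]
[0, 0.019, 0.113, 0.006]
scene arm angle mod90 71.9 0.002670108167373061 768
top arm angle mod90 71.6 0.002535478061516687 1013
```

View pics/p9.png

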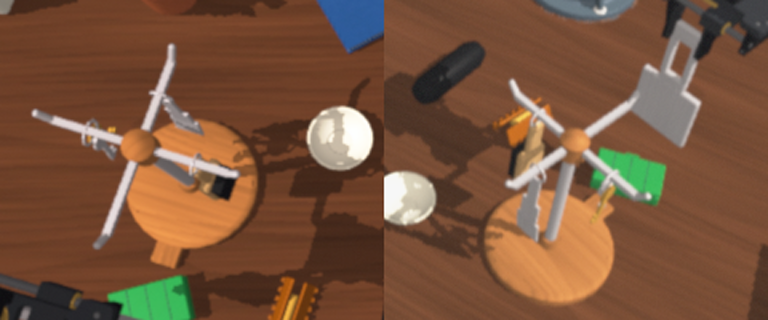

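Run:
```python
from h import *
d=np.load("pics/scened.npy"); X=cloud("scene",d); p=cv2.imread("pics/scene.png").astype(int)
c=np.array([.5481,.2018]); a=np.radians(161.8); u=np.array([np.cos(a),np.sin(a)]); v=np.array([-u[1],u[0]])
rad=(X[...,:2]-c)@u; lat=(X[...,:2]-c)@v; z=X[...,2]
m=(d>0)&(abs(rad-.18)<.025)&(abs(lat)<.07)&(z>.1)&(z<.31)&(p.min(-1)>110)
for lo in np.arange(.12,.31,.01):
    k=m&(z>=lo)&(z<lo+.01)
    if k.sum()>3: print(lo.round(2),k.sum(),np.percentile(lat[k],[2,50,98]).round(4),np.median(rad[k]).round(4))
k=m&(z>.22)&(z<.255); print(np.histogram(lat[k],np.arange(-.03,.031,.003)))
p0=cv2.imread("pics/scene.png"); crop(p0,430,540,180,280,6,"pics/p10.png")
```

```text
0.13 84 [-0.0466 -0.0056  0.0386] 0.1825
0.14 127 [-0.0474 -0.0078  0.0358] 0.1819
0.15 115 [-0.0476 -0.0108  0.0333] 0.1822
0.16 121 [-0.0477 -0.0064  0.0323] 0.1822
0.17 118 [-0.0475 -0.0107  0.0372] 0.1822
0.18 134 [-0.0473 -0.0051  0.0371] 0.1819
0.19 127 [-0.0473 -0.0071  0.0372] 0.1819
0.2 130 [-0.0476 -0.0081  0.036 ] 0.1821
0.21 188 [-0.047  -0.007   0.0385] 0.1826
0.22 82 [-0.0417 -0.0056  0.0354] 0.1822
0.23 87 [-0.0226 -0.0031  0.0148] 0.183
0.24 37 [-0.0232 -0.0163  0.0147] 0.1826
0.25 39 [-0.0233  0.0089  0.0153] 0.1824
0.26 38 [-0.0231 -0.0162  0.016 ] 0.1828
0.27 40 [-0.0232  0.0087  0.0156] 0.1825
0.28 28 [-0.02   0.01   0.016] 0.182
0.29 30 [-0.0179  0.0031  0.0159] 0.1814
0.3 65 [-0.0179 -0.0022  0.0142] 0.181
(array([ 3,  1, 30, 18, 14, 10, 11, 11, 11, 11, 12, 10, 17, 32, 13,  5,  1,
        1,  1,  2]), array([-3.0000000e-02, -2.7000000e-02, -2.4000000e-02, -2.1000000e-02,
       -1.8000000e-02, -1.5000000e-02, -1.2000000e-02, -9.0000000e-03,
       -6.0000000e-03, -3.0000000e-03, -6.9388939e-18,  3.0000000e-03,
        6.0000000e-03,  9.0000000e-03,  1.2000000e-02,  1.5000000e-02,
        1.8000000e-02,  2.1000000e-02,  2.4000000e-02,  2.7000000e-02,
        3.0000000e-02]))
```

View pics/p10.png

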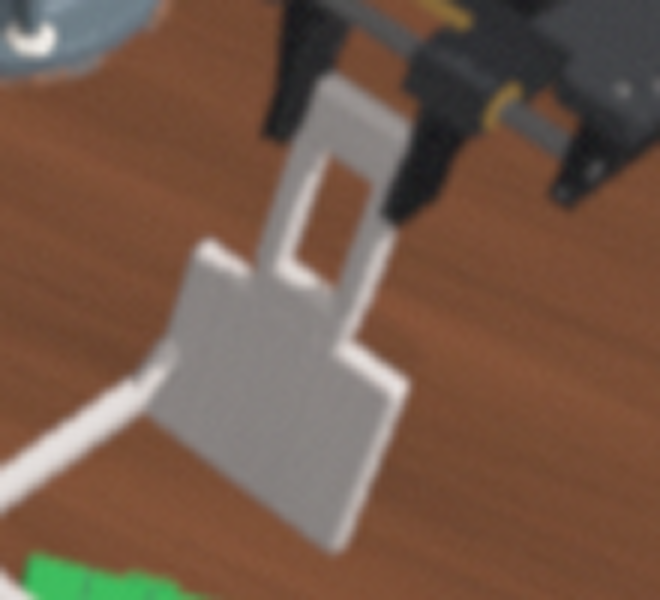

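send_rows(series=[[0,0.01,0.002,0.003,0],[0,0.019,0.003,0.005,0],[0,0.019,0.01,0.005,0],[0,0.019,0.025,0.005,0],[0,0.019,0.035,0.005,0],[0,0.019,0.04,0.005,0],[0,0.019,0.04,0.005,0]])

```text
t: 12.23
tcp_pos: [0.4136, 0.2455, 0.2749]
eef_rot: [1.928, 1.553, 0.041]
ft_force: [-0.2, -0.2, -3.0]
width: 0.457
```

Run:
```python
from h import *
plan([pol(.08,161.7,.274)],0)
snap("pics/p11.png"); p0=cv2.imread("pics/scene.png"); crop(p0,400,530,180,290,6,"pics/p12.png")
d=np.load("pics/scened.npy"); X=cloud("scene",d); p=p0.astype(int)
c=np.array([.5481,.2018]); a=np.radians(161.8); u=np.array([np.cos(a),np.sin(a)]); v=np.array([-u[1],u[0]])
rad=(X[...,:2]-c)@u; lat=(X[...,:2]-c)@v; z=X[...,2]
m=(d>0)&(abs(rad-.143)<.02)&(abs(lat)<.07)&(z>.225)&(z<.26)&(p.min(-1)>110)
print(np.percentile(lat[m],[3,97]),np.median(rad[m]))
m=(d>0)&(rad>.03)&(rad<.115)&(abs(lat)<.012)&(z>.225)&(z<.265)
for lo in np.arange(.03,.12,.01):
    k=m&(rad>=lo)&(rad<lo+.01)
    if k.sum()>3: print(lo.round(2),np.percentile(lat[k],[5,95]).round(4),z[k].max().round(3))
```

```text
t 12.23 tcp [0.4136 0.2455 0.2749] q [ 0.31  0.26  1.73 -0.    1.14  2.19] w 0.457 F [-0.2 -0.2 -3. ]
[0, 0.002, 0.06, 0.001]
[-0.01839886  0.02096735] 0.1412133580315241
0.03 [-0.0036  0.0048] 0.24
0.04 [-0.0034  0.0049] 0.241
0.05 [-0.0028  0.0047] 0.241
0.06 [-0.0025  0.0046] 0.24
0.07 [-0.0034  0.0041] 0.241
0.08 [-0.0031  0.0043] 0.243
0.09 [-0.0035  0.0046] 0.244
0.1 [-0.0033  0.0042] 0.254
0.11 [-0.0031  0.0015] 0.252
```

View pics/p12.png

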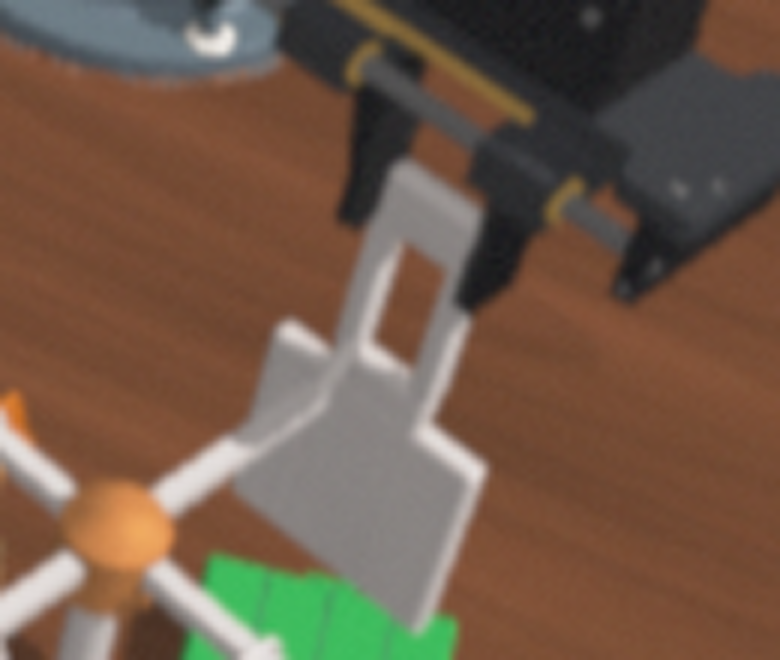

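send_rows(series=[[0,0.001,0.008,0,0],[0,0.001,0.018,0,0],[0,0.001,0.028,0,0],[0,0.001,0.038,0,0],[0,0.001,0.048,0,0],[0,0.001,0.058,0,0],[0,0.001,0.067,0,0],[0,0.001,0.067,0,0]])

```text
t: 13.0
tcp_pos: [0.4777, 0.2243, 0.2744]
eef_rot: [1.906, 1.554, 0.018]
ft_force: [0.6, -0.4, -2.9]
width: 0.455
```

Run:
```python
from h import *
plan([pol(.075,161.7,.274),pol(.075,161.7,.237)],0)
snap("pics/p13.png"); armang(); p0=cv2.imread("pics/scene.png"); crop(p0,380,510,190,300,6,"pics/p14.png")
```

```text
t 13.0 tcp [0.4777 0.2243 0.2744] q [ 0.23  0.33  1.62 -0.    1.18  2.12] w 0.455 F [ 0.6 -0.4 -2.9]
[0, 0.0, -0.003, 0.001]
[0, 0.037, -0.003, 0.001]
scene arm angle mod90 71.6 0.002981499613551662 796
```

View pics/p14.png

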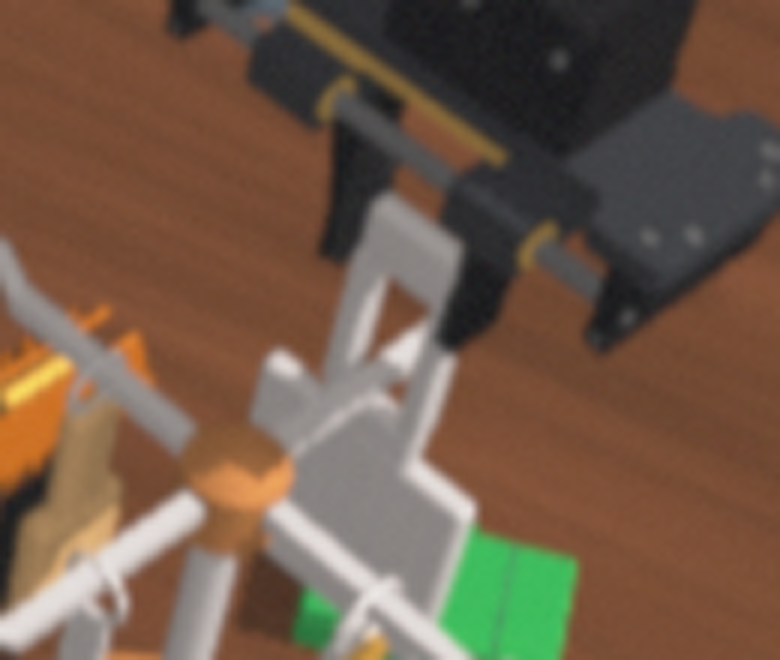

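send_rows(series=[[0,0.008,0,0.001,0],[0,0.016,0,0.001,0],[0,0.024,0,0.001,0],[0,0.03,0,0.001,0],[0,0.034,0,0.001,0],[0,0.034,0,0.001,0],[0,0.034,0,0.001,0]])

```text
t: 13.68
tcp_pos: [0.475, 0.2239, 0.2397]
eef_rot: [1.907, 1.558, 0.021]
ft_force: [0.7, -0.0, -2.1]
width: 0.456
```

send_rows(series=[[0,0.001,0,0,0],[0,0.002,0,0,0],[0,0.002,0,0,0],[0,0.002,0,0,0]])

```text
t: 14.02
tcp_pos: [0.4751, 0.2239, 0.2379]
eef_rot: [1.91, 1.558, 0.024]
ft_force: [-0.9, -0.1, -2.3]
width: 0.457
```

send_rows(series=[[0,0.001,0,0,0],[0,0.002,0,0,0],[0,0.002,0,0,0],[0,0.002,0,0,0]])

```text
t: 14.35
tcp_pos: [0.4755, 0.2241, 0.2371]
eef_rot: [1.946, 1.556, 0.059]
ft_force: [-2.0, 0.4, 6.3]
width: 0.452
```

Run:
```python
from h import *
plan([],0)
snap("pics/p15.png"); armang(); p0=cv2.imread("pics/scene.png"); crop(p0,380,510,190,300,6,"pics/p16.png")
```

```text
t 14.35 tcp [0.4755 0.2241 0.2371] q [ 0.23  0.37  1.67 -0.    1.08  2.12] w 0.452 F [-2.   0.4  6.3]
scene arm angle mod90 71.6 0.0030260927626758567 780
```

View pics/p16.png

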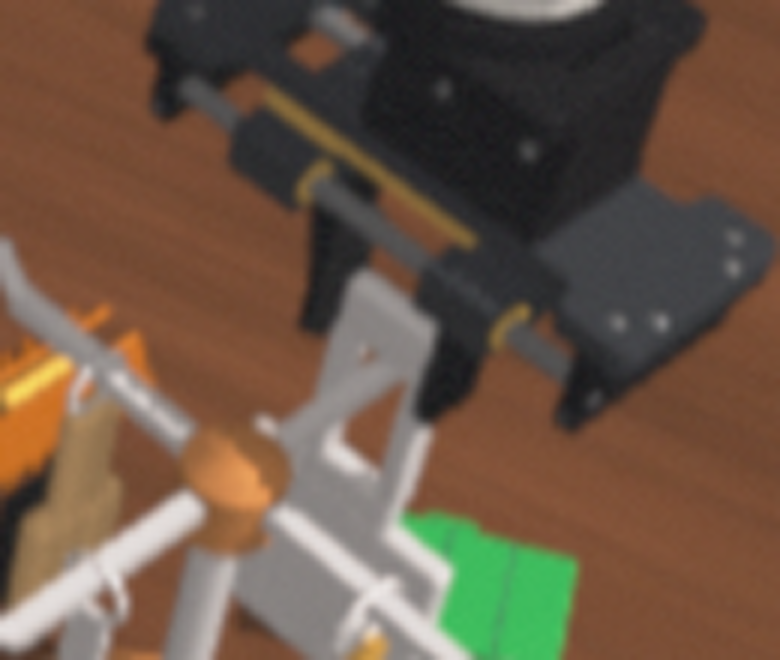

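send_rows(series=[[0,-0.001,0,0,0],[0,-0.001,0,0,0],[0.5,-0.001,0,0,0],[0.55,-0.001,0,0,0],[0.65,-0.001,0,0,0],[0.75,-0.001,0,0,0],[0.8,-0.001,0,0,0],[0.8,-0.001,0,0,0]])

```text
t: 15.12
tcp_pos: [0.4755, 0.2241, 0.2381]
eef_rot: [1.947, 1.556, 0.06]
ft_force: [0.7, 0.1, 0.2]
width: 0.752
```

send_rows(series=[[0.8,0,0,0,0],[0.8,0,0,0,0],[0.8,0,0,0,0],[0.8,0,0,0,0],[0.8,0,0,0,0],[0.8,0,0,0,0]])

```text
t: 15.62
tcp_pos: [0.4755, 0.2241, 0.2381]
eef_rot: [1.948, 1.556, 0.061]
ft_force: [0.4, 0.6, 0.2]
width: 0.799
```

Run:
```python
from h import *
plan([],0)
snap("pics/p17.png"); armang(); p0=cv2.imread("pics/scene.png"); crop(p0,380,510,190,300,6,"pics/p18.png")
```

```text
t 15.62 tcp [0.4755 0.2241 0.2381] q [ 0.23  0.37  1.67 -0.    1.09  2.12] w 0.799 F [0.4 0.6 0.2]
scene arm angle mod90 71.6 0.0031509584886010933 794
```

View pics/p18.png

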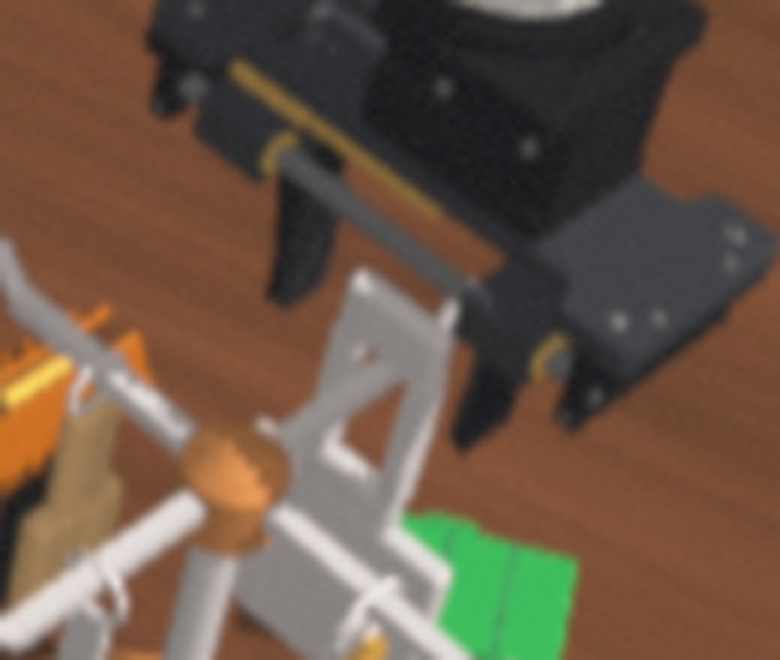

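send_rows(series=[[0.8,-0.015,0,0,0],[0.8,-0.035,0,0,0],[0.8,-0.065,0,0,0],[0.8,-0.1,0,0,0],[0.3,-0.13,0,0,0],[0,-0.13,0,0,0],[0,-0.13,0,0,0],[0,-0.13,0,0,0]])

```text
t: 16.38
tcp_pos: [0.473, 0.2238, 0.3675]
eef_rot: [1.933, 1.557, 0.047]
ft_force: [0.2, -0.5, 0.2]
width: 0.586
```

Run:
```python
from h import *
plan([pol(.1,-135,.36),pol(.1,-135,.224)],0)
snap("pics/p19.png"); armang()
```

```text
t 16.38 tcp [0.473  0.2238 0.3675] q [ 0.23  0.24  1.49 -0.    1.4   2.12] w 0.586 F [ 0.2 -0.5  0.2]
[0, 0.007, 0.031, 0.088]
[0, 0.143, 0.03, 0.089]
scene arm angle mod90 71.6 0.002996945821180543 770
```

View pics/p19.png

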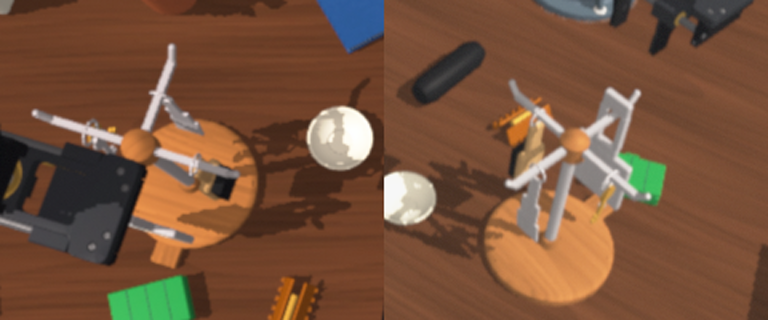

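send_rows(series=[[0,0.007,0.01,0.025,0],[0,0.007,0.02,0.055,0],[0,0.007,0.031,0.089,0],[0,0.007,0.031,0.089,0],[0,0.007,0.031,0.089,0],[0,0.007,0.031,0.089,0],[0,0.007,0.031,0.089,0]])

```text
t: 17.07
tcp_pos: [0.4742, 0.1303, 0.3588]
eef_rot: [1.943, 1.561, 0.058]
ft_force: [-0.1, 0.8, 0.2]
width: 0.023
```

Run:
```python
from h import *
plan([pol(.1,-135,.36),pol(.1,-135,.224)],0)
```

```text
t 17.07 tcp [0.4742 0.1303 0.3588] q [0.04 0.19 1.57 0.   1.37 1.93] w 0.023 F [-0.1  0.8  0.2]
[0, -0.001, 0.001, -0.0]
[0, 0.135, 0.0, 0.0]
```

send_rows(series=[[0,0.035,0,0,0],[0,0.07,0,0,0],[0,0.1,0,0,0],[0,0.125,0,0,0],[0,0.135,0,0,0],[0,0.135,0,0,0]])

```text
t: 17.57
tcp_pos: [0.4732, 0.1316, 0.2208]
eef_rot: [2.075, 1.568, 0.192]
ft_force: [0.2, -0.3, -0.0]
width: 0.006
```

Run:
```python
from h import *
plan([pol(.1,a,.224) for a in (-135,-128,-122,-117,-112,-107,-102,-97,-92)],0)
snap("pics/p20.png"); armang()
```

```text
t 17.57 tcp [0.4732 0.1316 0.2208] q [0.04 0.35 1.76 0.   1.02 1.93] w 0.006 F [ 0.2 -0.3 -0. ]
[0, -0.003, 0.003, 0.0]
[0, -0.003, 0.014, 0.005]
[0, -0.003, 0.024, 0.008]
[0, -0.003, 0.032, 0.01]
[0, -0.003, 0.041, 0.011]
[0, -0.003, 0.05, 0.011]
[0, -0.003, 0.059, 0.011]
[0, -0.003, 0.067, 0.01]
[0, -0.003, 0.076, 0.008]
scene arm angle mod90 71.6 0.003095485059419142 807
```

View pics/p20.png

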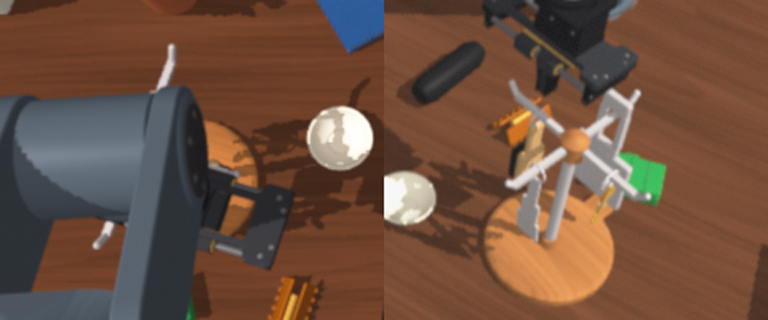

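send_rows(series=[[0,-0.002,0.014,0.005,0],[0,-0.002,0.024,0.008,0],[0,-0.002,0.031,0.01,0],[0,-0.002,0.038,0.011,0],[0,-0.002,0.045,0.011,0],[0,-0.002,0.052,0.011,0],[0,-0.002,0.059,0.011,0],[0,-0.002,0.065,0.01,0]])

```text
t: 18.33
tcp_pos: [0.5351, 0.1015, 0.2262]
eef_rot: [1.951, 1.562, 0.067]
ft_force: [-1.2, 1.5, 0.5]
width: 0.004
```

Run:
```python
from h import *
plan([pol(.1,a,.224) for a in (-100,-96,-92,-87,-82,-77,-72,-67,-62,-57,-52)],0)
snap("pics/p21.png"); armang()
```

```text
t 18.33 tcp [0.5351 0.1015 0.2262] q [-0.02  0.41  1.64  0.    1.08  1.87] w 0.004 F [-1.2  1.5  0.5]
[0, 0.002, -0.006, 0.001]
[0, 0.002, 0.001, -0.0]
[0, 0.002, 0.007, -0.002]
[0, 0.002, 0.016, -0.005]
[0, 0.002, 0.024, -0.008]
[0, 0.003, 0.031, -0.012]
[0, 0.003, 0.039, -0.017]
[0, 0.003, 0.046, -0.023]
[0, 0.003, 0.052, -0.029]
[0, 0.003, 0.058, -0.035]
[0, 0.003, 0.063, -0.042]
scene arm angle mod90 4.6 0.003008252660888098 748
```

View pics/p21.png

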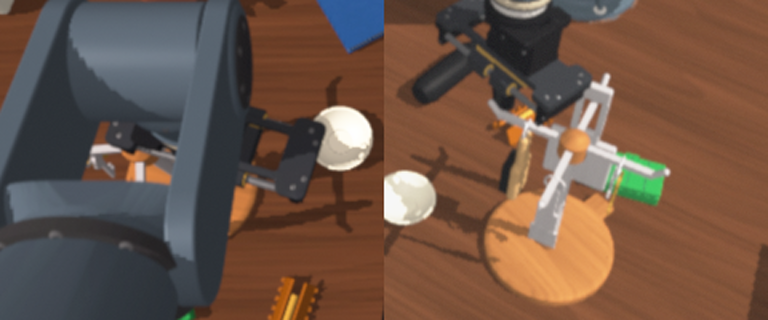

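send_rows(series=[[0,0.002,0.007,-0.002,0],[0,0.002,0.014,-0.004,0],[0,0.002,0.021,-0.007,0],[0,0.002,0.028,-0.01,0],[0,0.002,0.035,-0.014,0],[0,0.002,0.041,-0.019,0],[0,0.002,0.047,-0.024,0],[0,0.002,0.053,-0.03,0]])

```text
t: 19.1
tcp_pos: [0.5963, 0.1138, 0.2248]
eef_rot: [1.9, 1.56, 0.016]
ft_force: [-1.2, -0.0, -0.3]
width: 0.005
```

Run:
```python
from h import *
s,p,_=pose(); print(np.degrees(np.arctan2(p[1]-AX[1],p[0]-AX[0])))
plan([pol(.1,a,.224) for a in (-58,-54,-50,-46,-42,-38,-34,-30,-27)],0)
snap("pics/p22.png"); armang()
```

```text
-60.143850530906846
t 19.1 tcp [0.5963 0.1138 0.2248] q [0.   0.5  1.49 0.   1.15 1.89] w 0.005 F [-1.2 -0.  -0.3]
[0, 0.001, 0.002, -0.003]
[0, 0.001, 0.006, -0.009]
[0, 0.001, 0.01, -0.014]
[0, 0.001, 0.014, -0.02]
[0, 0.001, 0.017, -0.027]
[0, 0.001, 0.019, -0.033]
[0, 0.001, 0.022, -0.04]
[0, 0.001, 0.023, -0.047]
[0, 0.001, 0.024, -0.052]
scene arm angle mod90 40.1 0.0029994499813710764 534
```

View pics/p22.png

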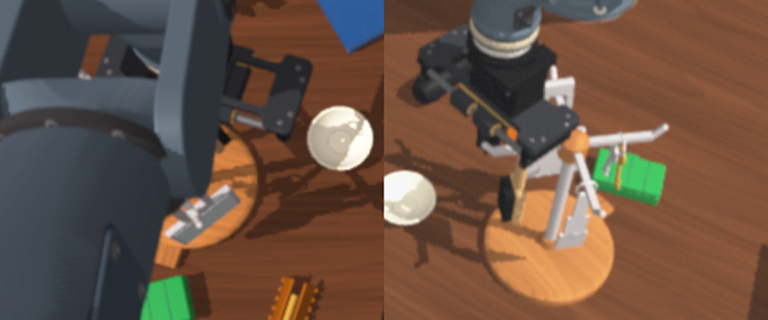

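send_rows(series=[[0,0.001,0.004,-0.006,0],[0,0.001,0.008,-0.011,0],[0,0.001,0.011,-0.016,0],[0,0.001,0.014,-0.021,0],[0,0.001,0.017,-0.027,0],[0,0.001,0.019,-0.033,0],[0,0.001,0.021,-0.038,0],[0,0.001,0.022,-0.042,0]])

```text
t: 19.87
tcp_pos: [0.6322, 0.1479, 0.2246]
eef_rot: [1.904, 1.556, 0.02]
ft_force: [-0.7, -0.6, -0.1]
width: 0.008
```

Run:
```python
from h import *
s,p,_=pose(); print(np.degrees(np.arctan2(p[1]-AX[1],p[0]-AX[0])))
plan([pol(.1,a,.224) for a in (-32,-30,-28,-26)],0)
snap("pics/p23.png"); armang();armang("top")
```

```text
-31.75475318340134
t 19.87 tcp [0.6322 0.1479 0.2246] q [ 0.06  0.55  1.38 -0.    1.2   1.94] w 0.008 F [-0.7 -0.6 -0.1]
[0, 0.001, -0.001, 0.0]
[0, 0.001, -0.0, -0.003]
[0, 0.001, 0.0, -0.007]
[0, 0.001, 0.001, -0.01]
scene arm angle mod90 65.9 0.002713040698845841 436
top arm angle mod90 66.7 0.002688834522620264 326
```

View pics/p23.png

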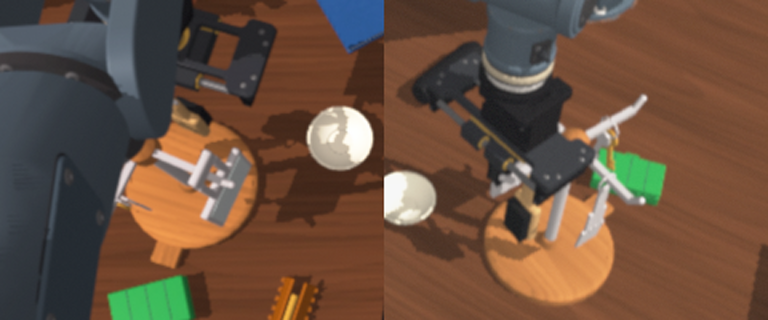

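send_rows(series=[[0,0.001,0,-0.003,0],[0,0.001,0.001,-0.006,0],[0,0.001,0.001,-0.009,0],[0,0.001,0.001,-0.009,0],[0,0.001,0.001,-0.009,0],[0,0.001,0.001,-0.009,0]])

```text
t: 20.47
tcp_pos: [0.6361, 0.1564, 0.2237]
eef_rot: [1.94, 1.555, 0.056]
ft_force: [0.8, -1.1, 0.1]
width: 0.006
```

Run:
```python
from h import *
plan([pol(.11,-40,.224),pol(.11,-40,.36)],0)
snap("pics/p24.png"); armang();armang("top")
```

```text
t 20.47 tcp [0.6361 0.1564 0.2237] q [ 0.07  0.56  1.36 -0.    1.2   1.95] w 0.006 F [ 0.8 -1.1  0.1]
[0, -0.0, 0.003, 0.027]
[0, -0.136, 0.005, 0.026]
scene arm angle mod90 71.0 0.002812398960994924 400
top arm angle mod90 70.8 0.002799195135181013 512
```

Keys at about 161° (front is 162°). I back off, rise clear and then check.

send_rows(series=[[0,0,0.002,0.012,0],[0,0,0.003,0.025,0],[0,-0.03,0.003,0.025,0],[0,-0.07,0.003,0.025,0],[0,-0.11,0.003,0.025,0],[0,-0.14,0.003,0.025,0],[0,-0.14,0.003,0.025,0]])

```text
t: 21.15
tcp_pos: [0.6325, 0.13, 0.3724]
eef_rot: [1.912, 1.539, 0.027]
ft_force: [0.6, 0.0, 0.5]
width: 0.008
```

send_rows(series=[[0,0,0,0.04,0],[0,0,0,0.08,0],[0,0,0,0.12,0],[0,0,0,0.16,0],[0,0,0,0.2,0],[0,0,0,0.24,0],[0,0,0,0.28,0],[0,0,0,0.28,0]])

```text
t: 21.82
tcp_pos: [0.5432, -0.144, 0.3688]
eef_rot: [1.769, 1.542, -0.124]
ft_force: [0.5, 0.2, 0.2]
width: 0.008
```

send_rows(series=[[0,0,0,0,0],[0,0,0,0,0],[0,0,0,0,0],[0,0,0,0,0]])

```text
t: 22.15
tcp_pos: [0.5432, -0.1429, 0.3686]
eef_rot: [1.787, 1.542, -0.105]
ft_force: [0.4, 0.1, 0.6]
width: 0.004
```

Run:
```python
from h import *
plan([],0)
snap("pics/p25.png"); armang();armang("top"); 
cv2.imwrite("pics/p26.png",cv2.imread("pics/top.png"))
d=np.load("pics/topd.npy"); X=cloud("top",d); p=cv2.imread("pics/top.png").astype(int)
c=np.array([.5447,.2002]); a=np.radians(161+90); u=np.array([np.cos(a),np.sin(a)]); v=np.array([-u[1],u[0]])
rad=(X[...,:2]-c)@u; lat=(X[...,:2]-c)@v; z=X[...,2]
m=(d>0)&(z>.248)&(z<.275)&(rad>.03)&(rad<.12)&(abs(lat)<.03); print("bar top",m.sum(),np.percentile(rad[m],[5,50,95]).round(4),np.percentile(lat[m],[5,50,95]).round(4),np.percentile(z[m],[5,50,95]).round(4))
```

```text
t 22.15 tcp [ 0.5432 -0.1429  0.3686] q [-0.46  0.29  1.41  0.01  1.41  1.43] w 0.004 F [0.4 0.1 0.6]
scene arm angle mod90 71.0 0.0029187081694618216 778
top arm angle mod90 71.0 0.0026610583403846055 978
bar top 216 [0.0709 0.0777 0.1077] [-0.016   0.001   0.0188] [0.2496 0.2626 0.2651]
```

View pics/p25.png

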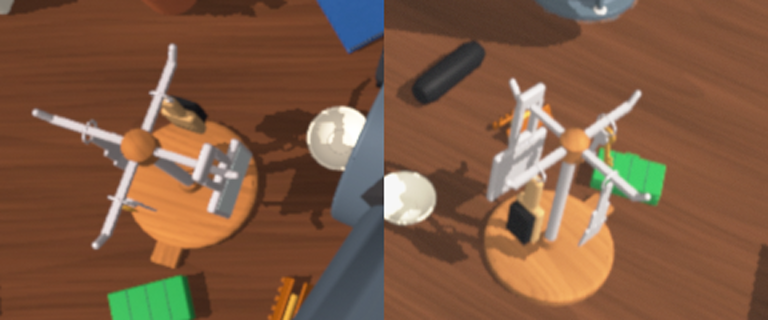

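View pics/p26.png

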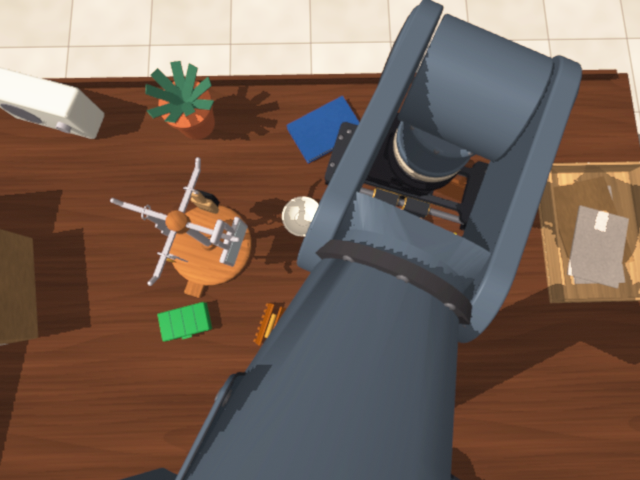

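```bash
python3 -c "
from rig import r
print(r.job_done())"
```

```text
the job is handed in; nothing more can be done
None
```

I turned the empty hook to the front (about 162°, over the tongue). I then lifted the chrome mirror from its stand, hung it by its handle hole on that hook and let go. Finally I pushed the carousel back with the clothes brush's arm until the keys were at the front, and handed the job in at about 22 s.

Last checks before handing in:
- **Keys:** both cameras put the key arm at 161.0°. I judged the foot's front to be about 162°, so it is about 1° off against 14° allowed.
- **Mirror:** it hangs on the formerly empty arm about 78 mm from the axis, centred within about 1 mm. Its top edge is at about 0.264 m, which matches the hole resting on the arm.
- **Robot:** the gripper is well clear of everything.
- **Other things:** I saw no movement in the pictures of the things in view. The arm hid the glasses case and nail clipper in the last top view. The last scene crop still shows the case, but not the clipper. The arm did not go near the clipper.

No check failed. The two cameras differed by 2–4 mm in absolute position, so I averaged them and corrected the mirror's sideways position by about 4–5 mm before sliding it on. The direction of the tongue came mainly from the top picture, because it was partly hidden in the scene view.

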